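Mount a toy cart wheel on its axle stub

TASK

Finish the toy cart side on the bench: on the bare upright axle stub put first the small flat spacer collar, then the large wheel, and last the domed hub cap, so that it matches the wheel already mounted on the same board. Seat each part fully down on the one below before adding the next, and leave the other things on the bench where they are.

Things in the scene. Friction and masses are not known exactly. Their poses are not given: they have to be found in the camera images.
- panel: The cart side board, wood, 106 x 279 x 24 mm with rounded ends, lying flat, does not move. Origin: centre of its underside; y runs along its length towards the bare stub. Two axle stubs on its long centre line: the bare one 85 mm from the middle at +y, the one with a finished wheel (same three parts, fixed, its cap 60 mm above the board) 85 mm from the middle at -y.
- axle_foot (a point): Foot of the bare axle stub, where its axis meets the top face of the board, 24 mm above the bench. z is up, along the stub. The stub is a plain upright wooden pin that does not move, 12 mm in diameter and 44 mm tall above the board; its uppermost 8 mm taper to 5 mm in diameter.
- axle_tip (a point): Top centre of the bare axle stub, 44 mm above axle_foot, 68 mm above the bench.
- collar_centre (a point): Centre (half-way up) of the loose spacer collar: a flat plain wooden ring, 40 mm outside diameter, 12 mm thick, with a 16 mm through hole; it lies flat on the bench, z is its axis. Goes on first, down to the board. Either face may be down.
- wheel_centre (a point): Centre (half-way up) of the loose wooden wheel: a ring 60 mm outside diameter, 18 mm thick, with a 16 mm through hole and a circle of eight small dark dimples on each face; it lies flat on the bench, z is its axis. Goes on second, down to the collar. Either face may be down.
- cap_centre (a point): Centre (half-way up) of the loose hub cap: a small wooden knob with a straight 34 mm round skirt, 20 mm high, and a domed top, 30 mm high in all; a 16 mm wide, 20 mm deep blind hole opens in its underside. It stands upright on the bench, hole down; z is its axis, up. Goes on last, hole down over the 14 mm of stub left above the wheel, until its skirt rests on the wheel.
- glue: White glue bottle, 51 mm in diameter, 142 mm tall, standing; origin at the centre of its underside. Bystander, leave alone.
- brush: Wooden bench brush, 36 x 165 x 34 mm, lying; origin at the centre of its underside. Bystander, leave alone.
- block: Plain wooden block, 45 x 50 x 30 mm, without a hole; origin at the centre of its underside. Bystander, leave alone.

How it is judged:
By the outcome, as a careful person would: the job done as asked, in the order asked, and still so for the second after the job is handed in, with the robot touching nothing.
It also fails if it takes over 72 s, if anything falls off the work surface, if the arm or the gripper's body presses on something with over 40 N, if the wrist force passes 120 N, or if a joint passes its speed limit or range.

ROBOT

A 7-joint arm with a two-finger parallel gripper is mounted at the origin on the work surface; the furniture and walls round the work are solid. World frame = base frame: x ahead of the robot, y to its left, z up, the work surface at z = 0. Lengths are in m, angles in rad, forces in N, time in s.
With the tool pointing down it reaches from about 0.4 to 0.9 m from the base axis. Payload 5.5 kg.
Tool frame: the origin (TCP) lies at the very end of the fingers, on their centre line; the grasp point (between the pads) lies 19 mm behind it (bot.grip_depth is the distance from the TCP to the grasp point, in m); z points along the fingers, y is the line along which they close (so a half turn about z gives the same grasp; the last joint's range is limited). The gripper opens to 85 mm and grips with 20 to 120 N. Pads are 22 mm wide; open, the fingers measure 114 mm over their backs; the gripper's body (76 mm by 85 mm) begins 54 mm behind the grasp point. The pads swing forward as they close: fully open they stand 13 mm farther back than shut.
Start: joints at [1.557, 0.501, -0.427, 1.55, 0.221, 1.138, -0.21], TCP at [0.178, -0.625, 0.231] pointing down, gripper open.
Joint ranges: [-2.88, 2.88], [-0.31, 2.03], [-1.54, 1.56], [0.2, 2.42], [-1.41, 4.55], [0.19, 2.02], [-2.57, 2.57]. Speed limits (rad/s): [2.57, 2.57, 3.14, 3.14, 3.14, 3.14, 3.14].

INTERFACE

Orientations are given as [roll, pitch, yaw] about the fixed x, y, z axes, in that order (R = Rz(yaw) Ry(pitch) Rx(roll)).
In Python, from workcell import bot gives the robot as it stands.
- The arm moves only by the shell command python3 -m crank 'ROWS' [OPENING] [FORCE]. ROWS is a JSON object of lists of equal length, an entry for each row: "dp": the shift along the tool's x, y, z in m, a list of three; "turn": the turn about the tool's z in degrees. A call has exactly 8 rows; each row is the pose to reach, as a shift and turn from the pose commanded when the call began, along the tool's axes at that moment; what a row does not reach only later rows make up. A row lasts 1/12 s, in which the tool goes at most 41.7 mm and 7.16 degrees, less where a joint would pass 70% of its speed; a pose out of reach is approached as far as the arm can. A call with a gripper value outside its range is refused whole. OPENING is the gripper's target within -1 to 1 (fully open at 1, half-way at 0, shut at -1), set as the call begins (- or left out, the last holds). The fingers move at their own pace and stop on an object; FORCE is the grip in N (left out, the last holds). Time passes only in rows, so rows that repeat a pose let the fingers close, or fill a call up. It gives the time, the measured TCP pose, the force, the opening and the grip force at its end, in the units of the state.
- bot.sense(): the state, without advancing time (a new reading comes with each control period).
- bot.snapshot(name): name is "side" or "top"; returns (picture, depth): 480x640x3 uint8, red, green, blue; 480x640 float32, m along the optical axis (not along the pixel's ray), 0 where there is no reading.
- bot.camera_info(name): a dict with "K" (3x3 intrinsics, pixels), "R" (3x3) and "t" (3): a world point X has camera coordinates R X + t. Camera axes: x right, y down, z forward; pixel columns grow to the right and rows downward; lengths in m; the calibration is good to about 2 mm. A picture is of the moment at which its call begins. camera_info takes no time and is no camera call.
- bot.job_done(): hands the job in; it is judged then, once.
The state is a dict: "t": time; "q": joint angles; "dq": joint speeds; "effort": joint torques, N m; "tool_pos": TCP position; "eef_rot": TCP orientation; "contact_force": force on the tool from outside, world axes, zero at the start; "moment": the same for the moment, N m; "opening": finger opening in m; "finger_force": force on a finger pad.
Only numpy, scipy, OpenCV 4.12 (cv2) and the standard library are available. Lean on these libraries where they do the work, as an engineer would, in place of code of your own. Each camera call takes 0.05 s, during which the arm holds its last target. There are 200 camera calls.

## Working session

There is one attempt and no reset: what is moved stays moved. The work goes in short steps, Python scripts to look and compute and a shell command to move; the robot and the scene stay as the last step left them, time stands still between calls to the robot, and variables do not carry over. Pictures are saved under pics/ and viewed, at most 10 in all, crops included, and the job is handed in when it is done.

```bash
mkdir -p pics; python3 - <<'E'
from workcell import bot
import cv2,numpy as np
for n in("side","top"):
    p,d=bot.snapshot(n); cv2.imwrite(f"pics/{n}0.png",p[:,:,::-1]); np.save(f"pics/{n}0.npy",d)
    c=bot.camera_info(n); print(n,np.round(c["K"],1).tolist(),np.round(c["R"],3).tolist(),np.round(c["t"],3).tolist())
s=bot.sense(); print(s["t"],s["tool_pos"],s["eef_rot"],s["opening"],s["contact_force"])
E
```

```text
side [[552.4, 0.0, 309.6], [0.0, 552.4, 232.5], [0.0, 0.0, 1.0]] [[-0.997, -0.08, -0.001], [-0.026, 0.328, -0.944], [0.076, -0.941, -0.329]] [0.571, 0.08, 1.036]
top [[555.2, 0.0, 317.6], [0.0, 555.2, 247.2], [0.0, 0.0, 1.0]] [[-0.001, -1.0, 0.018], [-0.995, -0.001, -0.101], [0.101, -0.018, -0.995]] [0.059, 0.551, 1.123]
0.1 [ 0.17740136 -0.62466352  0.23032359] [-3.13976714e+00 -9.53664991e-06  2.76876678e-01] 0.08557322563504172 [ 0.08965533  0.59982249 -1.04968564]
```

View pics/top0.png

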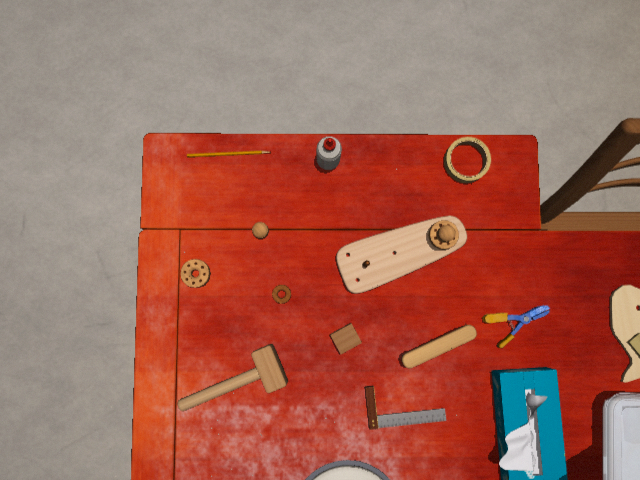

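View pics/side0.png

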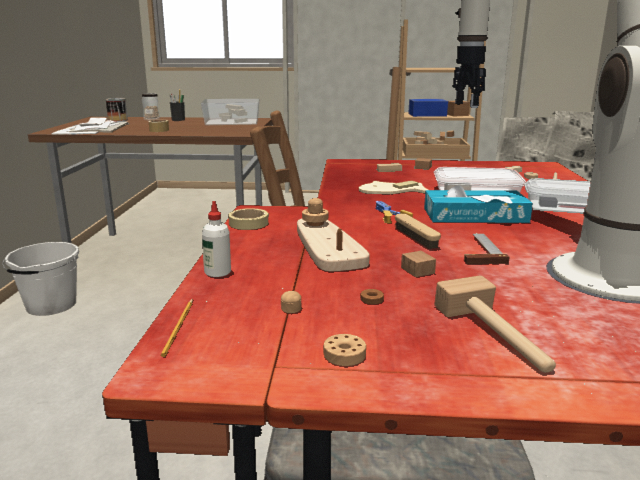

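The top view shows the wheel at about (195,273), the collar (282,294), the cap (260,230), the bare stub (366,264) and the finished wheel (444,235). In the side view the stub tip is at about (339,230), the collar (372,297), the cap (291,301) and the wheel (345,349). Next I'll look at enlarged crops.

```bash
python3 - <<'E'
import cv2,numpy as np
T=cv2.imread("pics/top0.png");S=cv2.imread("pics/side0.png")
def crop(I,u,v,h=25,k=4):   # 50x50 px -> 200x200... 
    c=cv2.resize(I[v-h:v+h,u-h:u+h],None,fx=k,fy=k,interpolation=cv2.INTER_CUBIC)
    for i in range(0,2*h,10):
        cv2.line(c,(i*k,0),(i*k,5),(255,255,255),1);cv2.line(c,(0,i*k),(5,i*k),(255,255,255),1)
    return c
r1=[crop(T,u,v) for u,v in[(195,273),(282,294),(260,230),(366,264)]]
r2=[crop(S,u,v) for u,v in[(345,349),(372,297),(291,301),(339,243)]]
cv2.imwrite("pics/c0.png",np.vstack([np.hstack(r1),np.hstack(r2)]))
E
```

```text
(no output)
```

View pics/c0.png

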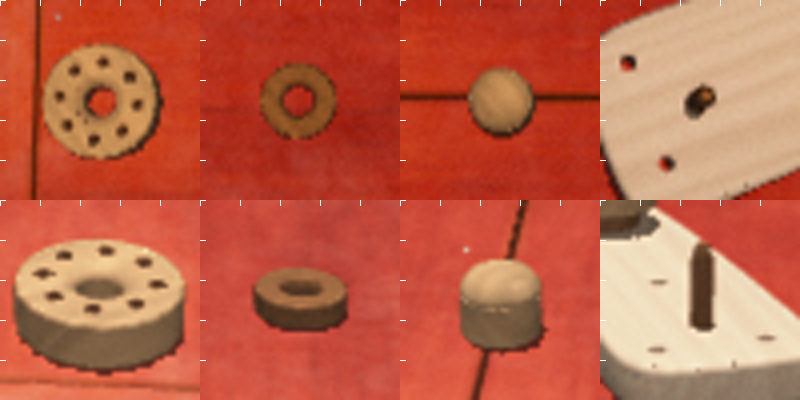

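```bash
cat > h.py <<'E'
from workcell import bot
import cv2,numpy as np
def P(n):
    c=bot.camera_info(n); return np.array(c["K"])@np.c_[c["R"],c["t"]]
def tri(a,b):
    X=cv2.triangulatePoints(P("top"),P("side"),np.array(a,float).reshape(2,1),np.array(b,float).reshape(2,1)).ravel();return X[:3]/X[3]
def atz(n,uv,z):
    c=bot.camera_info(n);R=np.array(c["R"]);t=np.array(c["t"]);o=-R.T@t
    d=R.T@np.linalg.solve(np.array(c["K"]),[*uv,1.]);return o+d*(z-o[2])/d[2]
E
python3 - <<'E'
from h import *
for k,a,b,z in[("wheeltop",(194.8,273),(345,345.3),.018),("collartop",(281.5,294),(372,293.5),.012),("captop",(260,230.2),(291.2,290.8),.03),("tip",(367.7,263),(339.8,229),.068),("foot",(364.3,265.8),(339.8,249.5),.024)]:
    print(k,tri(a,b).round(4),atz("top",a,z).round(4),atz("side",b,z).round(4))
for n,p in(("top",[(195,273),(260,230),(281,285)]),("side",[(345,340)])):
    d=np.load(f"pics/{n}0.npy");print([d[v,u] for u,v in p])
for n in("top",):
    print(atz("top",(444,235),.07), atz("top",(328,160),.07), atz("top",(345,338),.03))
E
```

```text
wheeltop [0.4977 0.3146 0.0135] [0.4977 0.3137 0.018 ] [0.4975 0.3221 0.018 ]
collartop [0.4547 0.1345 0.0093] [0.4543 0.1344 0.012 ] [0.4553 0.1401 0.012 ]
captop [0.587  0.1788 0.0301] [0.5856 0.1787 0.03  ] [0.5884 0.1782 0.03  ]
tip [ 0.5155 -0.0402  0.0644] [ 0.5149 -0.0398  0.068 ] [ 0.5155 -0.0297  0.068 ]
foot [ 0.5137 -0.0376  0.022 ] [ 0.5123 -0.0374  0.024 ] [ 0.5148 -0.0325  0.024 ]
[np.float32(1.1673934), np.float32(1.1459196), np.float32(1.1568644)]
[np.float32(0.7832708)]
[ 0.57119729 -0.19350453  0.07      ] [0.72405652 0.03899942 0.07      ] [0.36474934 0.00391026 0.03      ]
```

Triangulated heights match the stated ones to within about 4 mm. I'll start towards the collar and turn to yaw 0.

```bash
python3 -m crank '{"dp":[[0.039,-0.015,0],[0.078,-0.030,0],[0.117,-0.045,0],[0.156,-0.060,0],[0.195,-0.075,0],[0.234,-0.090,0],[0.273,-0.105,0],[0.312,-0.119,0]],"turn":[2,4,6,8,10,12,14,15.9]}' 1 40
```

```text
t: 0.77
tool_pos: [0.4457, -0.4242, 0.231]
eef_rot: [-3.141, 0.001, -0.003]
contact_force: [0.5, -1.1, 0.6]
opening: 0.0856
finger_force: 0.0
```

```bash
python3 -m crank '{"dp":[[0,-0.04,0],[0,-0.08,0],[0,-0.12,0],[0,-0.16,0],[0,-0.20,0],[0.003,-0.24,0],[0.006,-0.28,0],[0.009,-0.32,0]],"turn":[0,0,0,0,0,0,0,0]}' 
python3 -m crank '{"dp":[[0,-0.04,0],[0,-0.08,0],[0,-0.12,0],[0,-0.16,0],[0,-0.20,0.02],[0,-0.23,0.05],[0,-0.239,0.09],[0,-0.239,0.13]],"turn":[0,0,0,0,0,0,0,0]}'
```

```text
t: 1.43
tool_pos: [0.4534, -0.1041, 0.2312]
eef_rot: [3.141, 0.0, -0.001]
contact_force: [-0.1, 0.5, 1.0]
opening: 0.0857
finger_force: 0.0
t: 2.1
tool_pos: [0.4549, 0.1377, 0.1018]
eef_rot: [-3.139, -0.004, 0.005]
contact_force: [1.2, -2.1, -0.6]
opening: 0.0857
finger_force: 0.0
```

```bash
python3 -m crank '{"dp":[[0,0,0.03],[0,0,0.06],[0,0,0.08],[0,0,0.09],[0,0,0.094],[0,0,0.097],[0,0,0.097],[0,0,0.097]],"turn":[0,0,0,0,0,0,0,0]}' 
python3 - <<'E'
from h import *
ims=[]
for n,(u,v) in(("top",(282,280)),("side",(372,270))):
    p,_=bot.snapshot(n); ims.append(cv2.resize(p[v-50:v+50,u-50:u+50,::-1],(400,400),interpolation=cv2.INTER_CUBIC))
cv2.imwrite("pics/c1.png",np.hstack(ims)); print(bot.sense()["tool_pos"],bot.sense()["contact_force"])
E
```

```text
t: 2.77
tool_pos: [0.4552, 0.1334, 0.0061]
eef_rot: [-3.141, -0.002, -0.001]
contact_force: [0.6, -0.5, 0.2]
opening: 0.0853
finger_force: 0.0
[0.45523586 0.13318637 0.00616583] [ 0.11910857 -0.12147844  0.27030436]
```

View pics/c1.png

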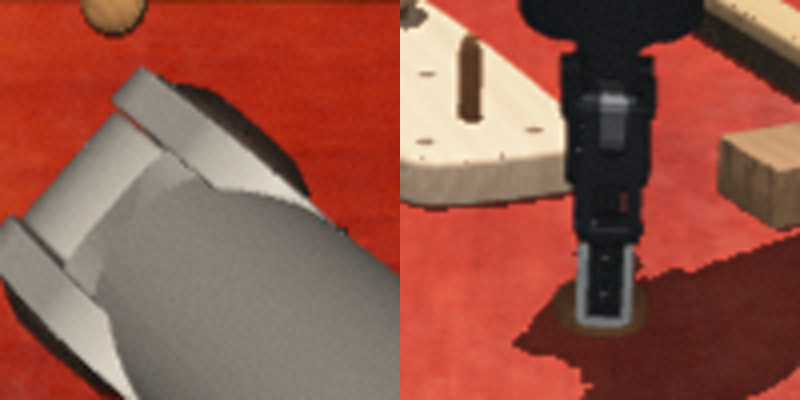

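The side view shows the near finger (605,285 in the crop) centred on the collar, with the fingers straddling it. I'll close the gripper.

```bash
python3 -m crank '{"dp":[[0,0,0.001],[0,0,0.001],[0,0,0.001],[0,0,0.001],[0,0,0.001],[0,0,0.001],[0,0,0.001],[0,0,0.001]],"turn":[0,0,0,0,0,0,0,0]}' -1 40
python3 -m crank '{"dp":[[0,0,0],[0,0,0],[0,0,0],[0,0,0],[0,0,-0.02],[0,0,-0.04],[0,0,-0.06],[0,0,-0.08]],"turn":[0,0,0,0,0,0,0,0]}'
```

```text
t: 3.53
tool_pos: [0.4543, 0.1331, 0.0045]
eef_rot: [3.141, -0.0, -0.001]
contact_force: [-1.5, -0.3, 7.0]
opening: 0.0343
finger_force: 39.3
t: 4.2
tool_pos: [0.4537, 0.1332, 0.0847]
eef_rot: [-3.142, 0.001, -0.0]
contact_force: [0.4, 0.0, -0.2]
opening: 0.0343
finger_force: 40.3
```

```bash
python3 - <<'E'
from h import *
ims=[]
for n,(u,v) in(("side",(372,240)),("top",(282,290))):
    p,_=bot.snapshot(n); ims.append(cv2.resize(p[v-40:v+40,u-40:u+40,::-1],(400,400),interpolation=cv2.INTER_CUBIC))
cv2.imwrite("pics/c2.png",np.hstack(ims))
c=np.array([*bot.sense()["tool_pos"],1]);x=P("side")@c;print(x[:2]/x[2])
E
```

```text
[372.95302199 251.02912438]
```

View pics/c2.png

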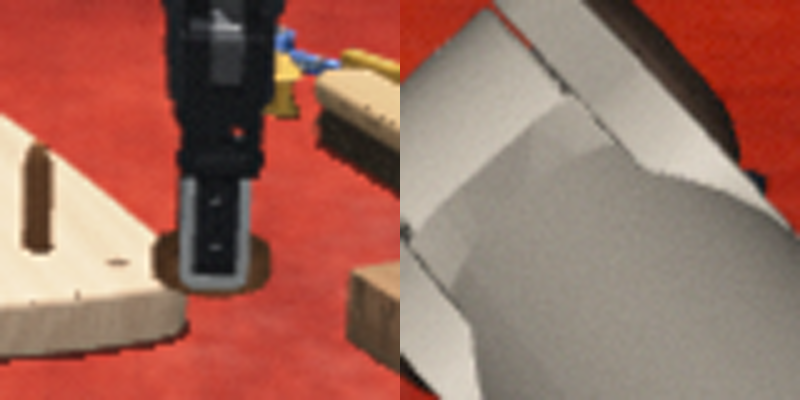

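The collar is held level and centred: collar at 212 and finger at 214 in the crop. I'll carry it over the stub.

```bash
python3 -m crank '{"dp":[[0.012,0.035,-0.005],[0.025,0.07,-0.005],[0.038,0.105,-0.005],[0.05,0.14,0],[0.056,0.16,0],[0.06,0.172,0],[0.06,0.172,0],[0.06,0.172,0]],"turn":[0,0,0,0,0,0,0,0]}' 
python3 - <<'E'
from h import *
ims=[]
for n,(u,v) in(("side",(339,225)),("top",(366,264))):
    p,_=bot.snapshot(n); ims.append(cv2.resize(p[v-40:v+40,u-40:u+40,::-1],(400,400),interpolation=cv2.INTER_CUBIC))
cv2.imwrite("pics/c3.png",np.hstack(ims));print(bot.sense()["tool_pos"])
E
```

```text
t: 4.97
tool_pos: [0.5135, -0.038, 0.0835]
eef_rot: [-3.14, 0.001, -0.001]
contact_force: [-0.6, 0.4, 0.5]
opening: 0.0342
finger_force: 40.3
[ 0.5134381  -0.03638111  0.08390603]
```

View pics/c3.png

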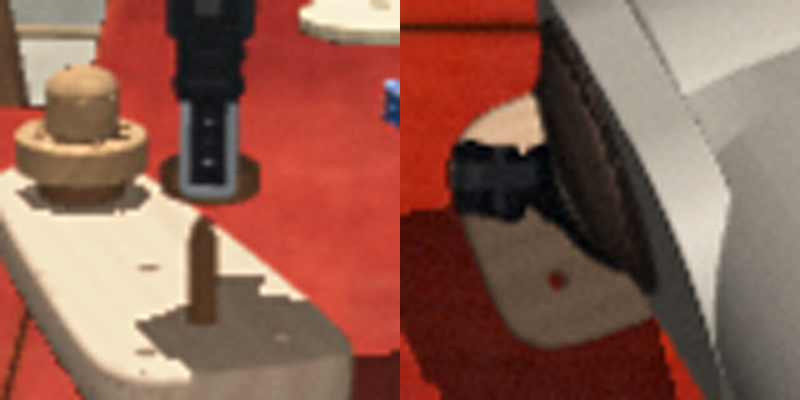

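In the side view the collar centre (210) sits right of the stub (202), so it needs about +2.5 mm in x. I'll correct that, then lower gently.

```bash
python3 -m crank '{"dp":[[0.0025,0.0015,0],[0.0025,0.0015,0],[0.0025,0.0015,0],[0.0025,0.0015,0],[0.0025,0.0015,0.002],[0.0025,0.0015,0.006],[0.0025,0.0015,0.01],[0.0025,0.0015,0.012]],"turn":[0,0,0,0,0,0,0,0]}'
python3 -m crank '{"dp":[[0,0,0.001],[0,0,0.002],[0,0,0.003],[0,0,0.004],[0,0,0.005],[0,0,0.006],[0,0,0.007],[0,0,0.008]],"turn":[0,0,0,0,0,0,0,0]}'
```

```text
t: 5.73
tool_pos: [0.5161, -0.0405, 0.0712]
eef_rot: [-3.141, 0.001, -0.001]
contact_force: [0.4, -0.2, -1.1]
opening: 0.0344
finger_force: 40.3
t: 6.4
tool_pos: [0.5165, -0.0393, 0.0643]
eef_rot: [-3.141, -0.0, 0.0]
contact_force: [-3.9, 3.8, 7.2]
opening: 0.0343
finger_force: 41.1
```

Force pushes the tool towards -x and +y, so the collar is on the taper. I'll yield a little that way and keep lowering.

```bash
python3 -m crank '{"dp":[[-0.001,-0.001,0],[-0.0015,-0.0015,0],[-0.0015,-0.0015,0.001],[-0.0015,-0.0015,0.002],[-0.0015,-0.0015,0.004],[-0.0015,-0.0015,0.006],[-0.0015,-0.0015,0.008],[-0.0015,-0.0015,0.01]],"turn":[0,0,0,0,0,0,0,0]}'
```

```text
t: 7.07
tool_pos: [0.5154, -0.0387, 0.0539]
eef_rot: [-3.141, -0.001, -0.001]
contact_force: [0.9, 3.0, 1.6]
opening: 0.0342
finger_force: 40.5
```

```bash
python3 -m crank '{"dp":[[0,-0.001,0.003],[0,-0.001,0.007],[0,-0.001,0.011],[0,-0.001,0.015],[0,-0.001,0.019],[0,-0.001,0.022],[0,-0.001,0.024],[0,-0.001,0.025]],"turn":[0,0,0,0,0,0,0,0]}'
```

```text
t: 7.73
tool_pos: [0.5151, -0.0381, 0.029]
eef_rot: [3.141, 0.0, -0.001]
contact_force: [-1.4, -0.9, 12.9]
opening: 0.0342
finger_force: 41.7
```

Seated: TCP is at 0.029 with 13 N upward. I'll release, lift, and go to the wheel.

```bash
python3 -m crank '{"dp":[[0,0,0],[0,0,0],[0,0,0],[0,0,0],[0,0,0],[0,0,0],[0,0,-0.01],[0,0,-0.03]],"turn":[0,0,0,0,0,0,0,0]}' 1
python3 -m crank '{"dp":[[0,0,-0.03],[0,-0.01,-0.07],[-0.002,-0.05,-0.09],[-0.004,-0.09,-0.09],[-0.006,-0.13,-0.09],[-0.008,-0.17,-0.09],[-0.01,-0.21,-0.09],[-0.012,-0.25,-0.08]],"turn":[0,0,0,0,0,0,0,0]}'
python3 -m crank '{"dp":[[-0.002,-0.04,0],[-0.004,-0.08,0.01],[-0.0055,-0.1,0.03],[-0.0055,-0.102,0.05],[-0.0055,-0.102,0.06],[-0.0055,-0.102,0.06],[-0.0055,-0.102,0.06],[-0.0055,-0.102,0.06]],"turn":[0,0,0,0,0,0,0,0]}'
python3 - <<'E'
from h import *
ims=[]
for n,(u,v) in(("side",(345,325)),("side",(339,235)),("top",(366,264))):
    p,_=bot.snapshot(n); ims.append(cv2.resize(p[v-40:v+40,u-40:u+40,::-1],(266,266),interpolation=cv2.INTER_CUBIC))
cv2.imwrite("pics/c4.png",np.hstack(ims));print(bot.sense()["tool_pos"])
E
```

```text
t: 8.4
tool_pos: [0.513, -0.0378, 0.0579]
eef_rot: [-3.141, 0.004, -0.0]
contact_force: [-0.3, 0.5, 0.4]
opening: 0.0855
finger_force: 0.0
t: 9.07
tool_pos: [0.5042, 0.2145, 0.1415]
eef_rot: [-3.141, -0.004, -0.001]
contact_force: [1.1, 0.4, 0.2]
opening: 0.0855
finger_force: 0.0
t: 9.73
tool_pos: [0.4989, 0.3131, 0.0801]
eef_rot: [-3.142, -0.001, -0.003]
contact_force: [0.0, 0.2, 1.0]
opening: 0.0857
finger_force: 0.0
[0.49897989 0.31350898 0.08025634]
```

View pics/c4.png

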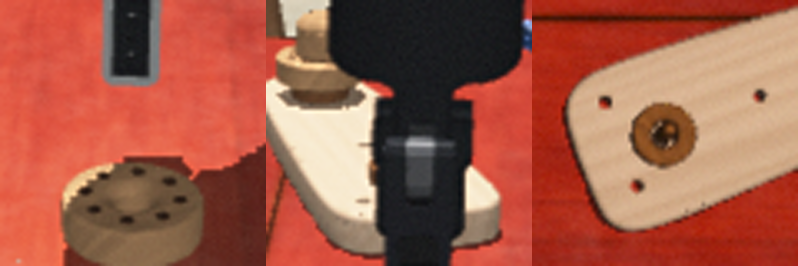

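The collar lies flat on the board round the stub, and the fingers (131) are centred on the wheel (132). I'll lower and grip it.

```bash
python3 -m crank '{"dp":[[-0.001,0,0.02],[-0.001,0,0.04],[-0.001,0,0.055],[-0.001,0,0.065],[-0.001,0,0.07],[-0.001,0,0.074],[-0.001,0,0.074],[-0.001,0,0.074]],"turn":[0,0,0,0,0,0,0,0]}'
python3 -m crank '{"dp":[[0,0,0],[0,0,0],[0,0,0],[0,0,0],[0,0,0],[0,0,0],[0,0,0],[0,0,0]],"turn":[0,0,0,0,0,0,0,0]}' -1 50
python3 -m crank '{"dp":[[0,0,0],[0,0,0],[0,0,-0.02],[0,0,-0.04],[0,0,-0.06],[0,0,-0.08],[0,0,-0.1],[0,0,-0.1]],"turn":[0,0,0,0,0,0,0,0]}'
```

```text
t: 10.55
tool_pos: [0.4972, 0.3144, 0.0056]
eef_rot: [-3.141, -0.001, -0.001]
contact_force: [0.3, -0.8, -0.4]
opening: 0.0855
finger_force: 0.0
t: 11.22
tool_pos: [0.4974, 0.3145, 0.0062]
eef_rot: [-3.141, -0.001, -0.001]
contact_force: [-1.1, -0.9, 6.0]
opening: 0.0542
finger_force: 52.2
t: 11.88
tool_pos: [0.4991, 0.316, 0.1094]
eef_rot: [-3.138, -0.006, -0.001]
contact_force: [1.1, 0.3, -1.3]
opening: 0.0536
finger_force: 53.3
```

```bash
python3 -m crank '{"dp":[[0.002,0.03,0],[0.004,0.07,0],[0.006,0.11,0],[0.008,0.15,0],[0.01,0.19,0],[0.012,0.23,0],[0.014,0.27,0],[0.016,0.305,0]],"turn":[0,0,0,0,0,0,0,0]}'
python3 -m crank '{"dp":[[0.001,0.03,0],[0.0015,0.045,0],[0.0015,0.0475,0.01],[0.0015,0.0475,0.016],[0.0015,0.0475,0.016],[0.0015,0.0475,0.016],[0.0015,0.0475,0.016],[0.0015,0.0475,0.016]],"turn":[0,0,0,0,0,0,0,0]}'
python3 - <<'E'
from h import *
ims=[]
for n,(u,v) in(("side",(339,225)),("top",(366,264))):
    p,_=bot.snapshot(n); ims.append(cv2.resize(p[v-40:v+40,u-40:u+40,::-1],(400,400),interpolation=cv2.INTER_CUBIC))
cv2.imwrite("pics/c5.png",np.hstack(ims));print(bot.sense()["tool_pos"])
E
```

```text
t: 12.55
tool_pos: [0.512, 0.006, 0.1047]
eef_rot: [3.141, 0.0, -0.002]
contact_force: [0.9, 0.7, -0.4]
opening: 0.0537
finger_force: 53.3
t: 13.22
tool_pos: [0.5143, -0.0368, 0.0892]
eef_rot: [-3.141, -0.0, 0.002]
contact_force: [-0.2, -0.6, -0.4]
opening: 0.0538
finger_force: 53.3
[ 0.51431755 -0.03745691  0.08925469]
```

View pics/c5.png

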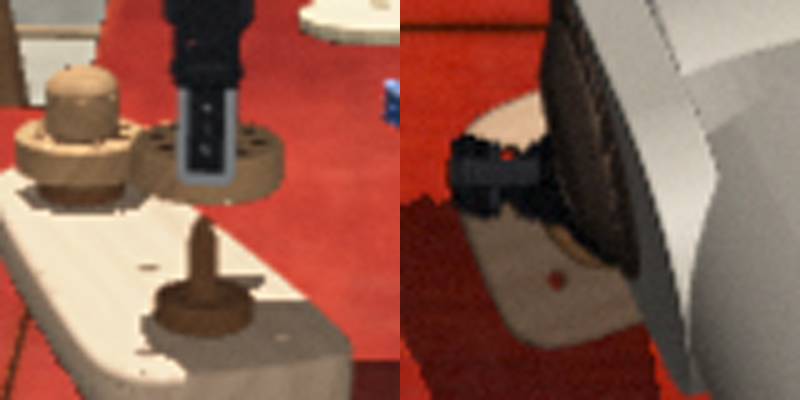

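The wheel centre (208) is about 1 px right of the stub (203), so I'll shift +1.5 mm in x and lower.

```bash
python3 -m crank '{"dp":[[0.0015,0.0005,0],[0.0015,0.0005,0.004],[0.0015,0.0005,0.008],[0.0015,0.0005,0.012],[0.0015,0.0005,0.015],[0.0015,0.0005,0.017],[0.0015,0.0005,0.019],[0.0015,0.0005,0.021]],"turn":[0,0,0,0,0,0,0,0]}'
python3 -m crank '{"dp":[[0,0,0.001],[0,0,0.002],[0,0,0.003],[0,0,0.004],[0,0,0.005],[0,0,0.006],[0,0,0.007],[0,0,0.007]],"turn":[0,0,0,0,0,0,0,0]}'
```

```text
t: 13.98
tool_pos: [0.5155, -0.0389, 0.0677]
eef_rot: [-3.142, 0.0, -0.001]
contact_force: [0.8, -1.0, -0.4]
opening: 0.0539
finger_force: 53.3
t: 14.65
tool_pos: [0.5155, -0.0387, 0.0608]
eef_rot: [-3.141, -0.0, -0.001]
contact_force: [0.5, 0.8, -0.8]
opening: 0.0539
finger_force: 53.3
```

```bash
python3 -m crank '{"dp":[[0,0,0.003],[0,0,0.006],[0,0,0.009],[0,0,0.012],[0,0,0.015],[0,0,0.017],[0,0,0.019],[0,0,0.02]],"turn":[0,0,0,0,0,0,0,0]}'
```

```text
t: 15.32
tool_pos: [0.5156, -0.0387, 0.0425]
eef_rot: [3.141, 0.0, -0.0]
contact_force: [-10.4, 2.8, 32.6]
opening: 0.054
finger_force: 56.7
```

Seated: TCP is at 0.0425, about the expected 0.042, with firm contact. I'll release and go to the cap.

```bash
python3 -m crank '{"dp":[[0,0,-0.0005],[0,0,-0.0005],[0,0,-0.0005],[0,0,-0.0005],[0,0,-0.0005],[0,0,-0.0005],[0,0,-0.01],[0,0,-0.03]],"turn":[0,0,0,0,0,0,0,0]}' 1
python3 -m crank '{"dp":[[0,0,-0.03],[0.002,-0.01,-0.06],[0.015,-0.045,-0.07],[0.028,-0.08,-0.07],[0.041,-0.115,-0.07],[0.053,-0.15,-0.07],[0.065,-0.185,-0.06],[0.071,-0.217,-0.04]],"turn":[0,0,0,0,0,0,0,0]}'
python3 -m crank '{"dp":[[0,0,0],[0,0,0.02],[0,0,0.035],[0,0,0.035],[0,0,0.035],[0,0,0.035],[0,0,0.035],[0,0,0.035]],"turn":[0,0,0,0,0,0,0,0]}'
python3 - <<'E'
from h import *
ims=[]
for n,(u,v) in(("side",(291,280)),("side",(339,235)),("top",(366,264))):
    p,_=bot.snapshot(n); ims.append(cv2.resize(p[v-40:v+40,u-40:u+40,::-1],(266,266),interpolation=cv2.INTER_CUBIC))
cv2.imwrite("pics/c6.png",np.hstack(ims));print(bot.sense()["tool_pos"])
E
```

```text
t: 15.98
tool_pos: [0.5135, -0.0388, 0.0697]
eef_rot: [-3.141, 0.005, -0.001]
contact_force: [-0.3, 0.2, 0.2]
opening: 0.0854
finger_force: 0.0
t: 16.65
tool_pos: [0.5902, 0.1811, 0.1141]
eef_rot: [-3.139, -0.007, -0.001]
contact_force: [0.8, 0.1, 0.5]
opening: 0.0857
finger_force: 0.0
t: 17.32
tool_pos: [0.5876, 0.1781, 0.0773]
eef_rot: [-3.141, -0.002, -0.001]
contact_force: [-0.2, 0.7, 0.2]
opening: 0.0855
finger_force: 0.0
[0.5871437  0.1780145  0.07676628]
```

View pics/c6.png

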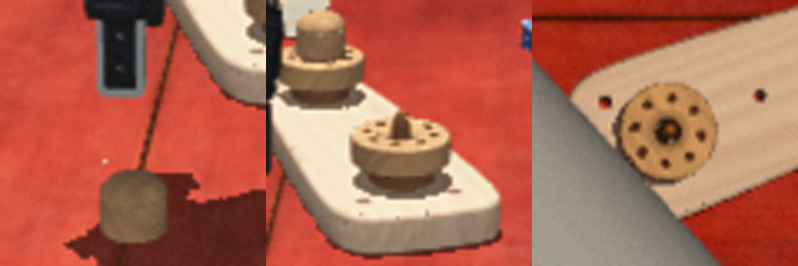

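The wheel is level on the collar with the stub standing out. After the perspective correction the fingers line up with the cap, so I'll grip it.

```bash
python3 -m crank '{"dp":[[0,0,0.02],[0,0,0.04],[0,0,0.055],[0,0,0.063],[0,0,0.068],[0,0,0.07],[0,0,0.07],[0,0,0.07]],"turn":[0,0,0,0,0,0,0,0]}'
python3 -m crank '{"dp":[[0,0,0],[0,0,0],[0,0,0],[0,0,0],[0,0,0],[0,0,0],[0,0,0],[0,0,0]],"turn":[0,0,0,0,0,0,0,0]}' -1 40
python3 -m crank '{"dp":[[0,0,0],[0,0,0],[0,0,0],[0,0,-0.02],[0,0,-0.05],[0,0,-0.08],[0,0,-0.11],[0,0,-0.11]],"turn":[0,0,0,0,0,0,0,0]}'
```

```text
t: 18.13
tool_pos: [0.5873, 0.1784, 0.0067]
eef_rot: [-3.141, -0.001, -0.001]
contact_force: [1.0, -0.2, 0.5]
opening: 0.0855
finger_force: 0.0
t: 18.8
tool_pos: [0.587, 0.1781, 0.0066]
eef_rot: [3.141, -0.001, -0.001]
contact_force: [-1.2, -0.7, 5.8]
opening: 0.0309
finger_force: 39.2
t: 19.47
tool_pos: [0.5905, 0.1799, 0.1222]
eef_rot: [-3.139, -0.009, -0.001]
contact_force: [1.7, 0.5, 1.0]
opening: 0.031
finger_force: 39.6
```

```bash
python3 -m crank '{"dp":[[-0.01,0.03,0],[-0.022,0.066,0],[-0.034,0.102,0],[-0.046,0.138,0],[-0.058,0.174,0],[-0.068,0.205,0],[-0.0715,0.2168,0.01],[-0.0715,0.2168,0.02]],"turn":[0,0,0,0,0,0,0,0]}'
python3 -m crank '{"dp":[[0,0,0],[0,0,0],[0,0,0],[0,0,0.004],[0,0,0.004],[0,0,0.004],[0,0,0.004],[0,0,0.004]],"turn":[0,0,0,0,0,0,0,0]}'
python3 - <<'E'
from h import *
ims=[]
for n,(u,v) in(("side",(339,225)),("top",(366,264))):
    p,_=bot.snapshot(n); ims.append(cv2.resize(p[v-40:v+40,u-40:u+40,::-1],(400,400),interpolation=cv2.INTER_CUBIC))
cv2.imwrite("pics/c7.png",np.hstack(ims));print(bot.sense()["tool_pos"])
E
```

```text
t: 20.13
tool_pos: [0.5141, -0.0437, 0.0955]
eef_rot: [3.139, 0.0, -0.008]
contact_force: [-0.2, -0.3, 0.1]
opening: 0.0305
finger_force: 39.7
t: 20.8
tool_pos: [0.5152, -0.0385, 0.0921]
eef_rot: [3.142, -0.0, -0.0]
contact_force: [0.8, 0.1, -0.1]
opening: 0.0309
finger_force: 39.7
[ 0.51515209 -0.03866279  0.09213553]
```

View pics/c7.png

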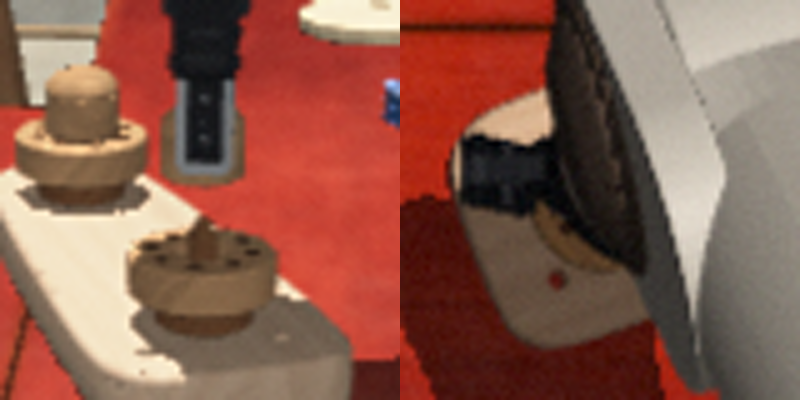

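The cap (203) is upright and aligned with the stub (204). I'll lower it slowly.

```bash
python3 -m crank '{"dp":[[0,0,0.004],[0,0,0.008],[0,0,0.012],[0,0,0.015],[0,0,0.017],[0,0,0.019],[0,0,0.021],[0,0,0.022]],"turn":[0,0,0,0,0,0,0,0]}'
python3 -m crank '{"dp":[[0,0,0.001],[0,0,0.002],[0,0,0.003],[0,0,0.004],[0,0,0.005],[0,0,0.006],[0,0,0.006],[0,0,0.006]],"turn":[0,0,0,0,0,0,0,0]}'
```

```text
t: 21.57
tool_pos: [0.515, -0.0387, 0.0697]
eef_rot: [-3.142, 0.0, -0.001]
contact_force: [-0.0, -0.5, -0.4]
opening: 0.0308
finger_force: 39.7
t: 22.23
tool_pos: [0.5149, -0.0386, 0.0639]
eef_rot: [-3.141, 0.0, -0.001]
contact_force: [-0.1, -0.2, 0.3]
opening: 0.0304
finger_force: 39.6
```

Bottom is at about 0.057, already 11 mm over the stub with no contact. I'll seat it.

```bash
python3 -m crank '{"dp":[[0,0,0.001],[0,0,0.002],[0,0,0.003],[0,0,0.0035],[0,0,0.004],[0,0,0.004],[0,0,0.004],[0,0,0.004]],"turn":[0,0,0,0,0,0,0,0]}'
```

```text
t: 22.9
tool_pos: [0.5151, -0.0386, 0.061]
eef_rot: [3.141, -0.0, -0.0]
contact_force: [-3.4, 0.7, 11.1]
opening: 0.0307
finger_force: 40.3
```

```bash
python3 -m crank '{"dp":[[0,0,0],[0,0,0],[0,0,0],[0,0,0],[0,0,0],[0,0,0],[0,0,-0.01],[0,0,-0.03]],"turn":[0,0,0,0,0,0,0,0]}' 1
python3 -m crank '{"dp":[[0,0,-0.03],[0,0,-0.06],[0,0,-0.09],[0,-0.03,-0.1],[0,-0.07,-0.1],[0,-0.11,-0.1],[0,-0.15,-0.1],[0,-0.19,-0.1]],"turn":[0,0,0,0,0,0,0,0]}'
python3 - <<'E'
from h import *
_,d=bot.snapshot("top"); c=bot.camera_info("top");R=np.array(c["R"]);t=np.array(c["t"])
v,u=np.mgrid[215:300,335:475];z=d[215:300,335:475]
X=(np.stack([u,v,np.ones_like(u)],-1)@np.linalg.inv(c["K"]).T*z[...,None]-t)@R
for n,p in(("new",(.515,-.0385)),("old",(.5725,-.199))):
    r=np.hypot(X[...,0]-p[0],X[...,1]-p[1]);
    for a,b in((0,.008),(.022,.027),(.036,.045)): print(n,a,np.percentile(X[...,2][(r>=a)&(r<b)],[10,50,90]).round(4))
    m=(r<.03)&(X[...,2]>.065);print("cap xy",X[m].mean(0).round(4))
print(bot.sense()["contact_force"].round(1))
E
```

```text
t: 23.57
tool_pos: [0.513, -0.0385, 0.0888]
eef_rot: [-3.141, 0.005, -0.0]
contact_force: [-0.4, 0.4, 0.6]
opening: 0.0855
finger_force: 0.0
t: 24.23
tool_pos: [0.5151, 0.1528, 0.1911]
eef_rot: [3.141, -0.001, -0.002]
contact_force: [0.6, -0.7, -0.8]
opening: 0.0855
finger_force: 0.0
new 0 [0.0814 0.0832 0.086 ]
new 0.022 [0.0519 0.0543 0.057 ]
new 0.036 [0.0211 0.0243 0.0272]
cap xy [ 0.5154 -0.0376  0.0806]
old 0 [0.081  0.0833 0.0857]
old 0.022 [0.0508 0.0538 0.0565]
old 0.036 [0.0193 0.0238 0.0269]
cap xy [ 0.5737 -0.195   0.0799]
[1.4 7.8 1.1]
```

The new stack has the same heights as the finished wheel (cap 0.083, wheel 0.054, board 0.024), so I'll hand it in.

```bash
python3 -m crank '{"dp":[[0,0,0],[0,0,0],[0,0,0],[0,0,0],[0,0,0],[0,0,0],[0,0,0],[0,0,0]],"turn":[0,0,0,0,0,0,0,0]}'; python3 -c "from workcell import bot; print(bot.job_done())"
```

```text
t: 24.95
tool_pos: [0.5153, 0.1507, 0.19]
eef_rot: [3.141, -0.0, -0.002]
contact_force: [-0.1, -0.5, 0.3]
opening: 0.0854
finger_force: 0.0
the job is handed in; nothing more can be done
None
```

The collar, wheel and cap are on the bare stub in that order, each seated fully, with heights within 1 mm of the finished wheel's by the top camera; I handed the job in at about 25 s.

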